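# Index a bracket tree, hang a lug on its empty branch and clamp the tree

### The job

Turn the tree rack on the welding table until its one empty branch stands over the flat pointer tab of its foot, then hang the loose lug bracket by its eye on that branch, slid well down towards the branch's collar, and let go of it. Finally swing the rack's cam lever across, over its dead centre, until it stays at its clamped end, with the tree still on the pointer. Leave the spray can and the plain tube offcut where they are.

Things in the scene. Friction and masses are not known exactly. Their poses are not given: they have to be found in the camera images.
- rack: Fixed steel foot of the tree rack: disc 170 mm across, 12 mm thick. Origin at table level on the tree's vertical turning axis; z up; its -x axis runs out along the pointer tab, roughly towards the robot's right (world -y); a bar along its +x carries the cam lever's pivot. The tree's post (40 mm across) rises from it to 285 mm.
- tree (a joint): Turn of the tree about its vertical post, rad, counter-clockwise from above; at 0 or 6.283 the empty branch is over the pointer. Range -3.6 to 9.9, friction 0.15 N m, stays where left. Three equal branches 120 degrees apart; the other two carry lugs like the loose one, wired on, hanging upright within 80 mm of the post axis, down to 35 mm above the table; branch tips reach 101 mm out.
- tbar (a point): Middle of the flat steel turning bar across the top of the post: 90 mm long, 14 mm thick, 34 mm tall (283 to 317 mm above the table), to be gripped from above across its thickness. The point is on the turning axis, 300 mm up. The bar turns with the tree and lies along the empty branch as seen from above. The branches end below 236 mm.
- branch (a point): The empty branch: steel rod 10 mm across. Origin at its root, 15 mm from the post axis, 120 mm up; z runs outwards along the rod, which leans 38 degrees from vertical away from the post; x points back over the post and up; y is level. The rod ends at z = 140 mm; a collar 40 mm across at z = 30 to 35 mm stops the eye.
- branch_tip (a point): Outer end of the empty branch, 101 mm from the post axis, 230 mm above the table.
- pointer (a point): Point on top of the aluminium pointer tab (60 by 22 mm, 8 mm thick) of the foot, 101 mm from the post axis: exactly below the branch tip when the tree is on the pointer.
- lug: Loose steel lug bracket lying flat, 152 mm long, 0.2 to 0.4 kg: square tube 26 x 26 x 100 mm with a flat ring eye on one end. Origin under the tube's middle; x towards the eye, z up. Ring 54 mm outside, 30 mm hole, 8 mm thick, flush with the underside, centre at x = 75 mm. It threads over the branch underside first with its axes like the branch's; let go, it swings down and hangs from the rod.
- lug_eye (a point): Centre of the lug's eye, 75 mm from the lug's origin along its x, 4 mm above its underside.
- cam (a joint): Swing of the cam lever about its vertical pivot, rad, counter-clockwise from above. 0 = open (lever along the rack's -y), 1.6 = clamped (along the rack's +x, away from the post), dead centre 0.8. An over-centre spring holds it at either end: 0.5 N m (5 N at the knob) at an end, nothing at dead centre, beyond which it snaps over by itself. It does not stiffen the tree's turning.
- cam_knob (a point): Upright black round knob at the lever's end, 18 mm across, standing 40 to 90 mm above the table; this point is on its axis, 65 mm up, 95 mm from the pivot. The lever below it is a flat bar 16 mm wide, at 34 to 44 mm height.
- cam_pivot (a point): Pivot of the cam lever, on the lever's turning axis, 39 mm above the table; fixed to the foot at rack x = 200 mm, y = 0.
- offcut: Bystander: plain square tube offcut without an eye, 130 x 26 x 26 mm; origin under its middle, x along it.
- spray: Bystander: spray can, 66 mm across, 170 mm tall; origin under its centre.
Not all that is in view belongs to the job. What is shaped like the lug but orange is not meant.

How it is judged:
By the outcome, as a careful person would: the job done as asked, in the order asked, and still so for the second after the job is handed in, with the robot touching nothing.
It also fails if it takes over 72 s, if anything falls off the work surface, if the arm or the gripper's body presses on something with over 40 N, if the wrist force passes 120 N, or if a joint passes its speed limit or range.

### The arm

A 6-joint arm with a two-finger parallel gripper is mounted at the origin on the work surface. World frame = base frame: x ahead of the robot, y to its left, z up, the work surface at z = 0. Lengths are in m, angles in rad, forces in N, time in s.
With the tool pointing down it reaches from about 0.325 to 0.875 m from the base axis. Payload 4.4 kg.
Tool frame: the origin (TCP) lies midway between the tips of the shut fingers; the grasp point (between the pads) lies 19 mm behind it; z points along the fingers, y is the line along which they close (so a half turn about z gives the same grasp; the last joint's range is limited). The gripper opens to 85 mm and grips with 20 to 120 N. Pads are 22 mm wide; open, the fingers measure 114 mm over their backs; the gripper's body (76 mm by 85 mm) begins 54 mm behind the grasp point. The pads swing forward as they close: fully open they stand 13 mm farther back than shut.
Start: joints at [-1.427, 0.207, 1.542, -0, 1.393, -0.15], TCP at [0.167, -0.55, 0.231] pointing down, gripper open.
Joint ranges: [-2.73, 2.73], [-0.86, 2.22], [0.23, 2.46], [-1.11, 4.25], [0.08, 2.63], [-2.82, 2.82]. Speed limits (rad/s): [2.79, 2.79, 3.14, 3.14, 3.14, 3.14].

### API

Orientations are given as a unit quaternion [w, x, y, z].
In Python, from workcell import read_state, capture, hand_in gives the robot as it stands.
- The arm moves only by the tool step_arm, never from a script. Its argument "moves" is a list of rows, each an object of numbers: "x", "y", "z": the shift along the tool's x, y, z in m; "spin": the turn about the tool's z in rad. In form: [{"x": .., "y": .., "z": .., "spin": ..}, ...]. A call has 1 to 12 rows; each row shifts and turns the commanded pose from where the row before left it, along the tool's axes as they then stand; what a row does not reach is not made up. A row lasts 1/8 s, in which the tool goes at most 62.5 mm and 10.7 degrees, less where a joint would pass 70% of its speed; a pose out of reach is approached as far as the arm can. A call with a gripper value outside its range is refused whole. "hand" is the opening, from 0 (shut) to 1 (fully open), set as the call begins (left out, the last holds). The fingers move at their own pace and stop on an object; "squeeze" is the grip in N (left out, the last holds). Time passes only in rows, so rows that do not move let the fingers close. It gives the time, the measured TCP pose, the force, the opening and the grip force at its end, in the units of the state.
- read_state(): the state, without advancing time (a new reading comes with each control period).
- capture(name): name is "scene" or "top"; returns a dict with "image" (480x640x3 uint8, red, green, blue), "range_z" (480x640 float32, m along the optical axis (not along the pixel's ray), 0 where there is no reading), "fx", "fy", "cx", "cy" (pixels), "view" (4x4, takes a point from world to camera coordinates). Camera axes: x right, y up, looking along -z (the intrinsics and any distortion apply to the point x, -y, -z); pixel columns grow to the right and rows downward; lengths in m; the calibration is good to about 2 mm. A picture is of the moment at which its call begins.
- hand_in(): hands the job in; it is judged then, once.
The state is a dict: "time_s": time; "qpos": joint angles; "joint_velocities": joint speeds; "joint_torque": joint torques, N m; "position": TCP position; "ee_rot": TCP orientation; "ft_force": force on the tool from outside, world axes, zero at the start; "ft_torque": the same for the moment, N m; "finger_gap": finger opening in m; "grasp_force": force on a finger pad.
Only numpy, scipy, OpenCV 4.12 (cv2) and the standard library are available. Lean on these libraries where they do the work, as an engineer would, in place of code of your own. Each camera call takes 0.05 s, during which the arm holds its last target. There are 200 camera calls.

## Working session

There is one attempt and no reset: what is moved stays moved. The work goes in short steps, Python scripts to look and compute and a tool call to move; the robot and the scene stay as the last step left them, time stands still between calls to the robot, and variables do not carry over. Pictures are saved under pics/ and viewed, at most 10 in all, crops included, and the job is handed in when it is done.

Besides the shell and the picture viewer there is one more tool, called after ">>>" as name(argument=value, ...) on one line, values as JSON. step_arm: Moves the arm, as the interface text tells. Its arguments: {"type":"object","properties":{"moves":{"type":"array"},"hand":{"type":"number"},"squeeze":{"type":"number"}},"required":["moves"]}

```bash
mkdir -p pics; ls; cat > h.py <<'E'
import numpy as np, cv2
from workcell import read_state, capture, hand_in
def save(c,n): cv2.imwrite('pics/'+n,c['image'][:,:,::-1])
def cloud(c):
    v,u=np.mgrid[0:480,0:640]; d=c['range_z'].astype(float)
    P=np.stack([(u-c['cx'])/c['fx']*d,-(v-c['cy'])/c['fy']*d,-d,np.ones_like(d)],-1)
    W=P@np.linalg.inv(c['view']).T
    W=W[...,:3]; W[d==0]=np.nan
    return W
def proj(c,p):
    q=c['view']@np.append(p,1); return c['cx']+c['fx']*q[0]/-q[2], c['cy']+c['fy']*-q[1]/-q[2]
E
python3 - <<'E'
from h import *
s=read_state(); print({k:np.round(v,3) for k,v in s.items()})
for n in('scene','top'):
    c=capture(n); save(c,n+'0.png'); print(n,c.keys(),c['fx'],c['cx'],c['cy'],np.round(c['view'],3).tolist()); np.savez(n+'0.npz',**c)
E
```

```text
pics
{'time_s': np.float64(0.0), 'qpos': array([-1.427,  0.207,  1.543,  0.   ,  1.394, -0.15 ]), 'joint_velocities': array([ 0.001, -0.001,  0.   ,  0.   ,  0.   ,  0.   ]), 'joint_torque': array([-2.0000e-03, -3.8304e+01, -2.9160e+01, -0.0000e+00,  1.1000e-02,
       -0.0000e+00]), 'position': array([ 0.166, -0.55 ,  0.23 ]), 'ee_rot': array([-0.001,  0.989,  0.146,  0.   ]), 'ft_force': array([-0.398,  1.177, -0.423]), 'ft_torque': array([-0.018,  0.011,  0.009]), 'grasp_force': np.float64(0.0), 'finger_gap': np.float64(0.086)}
scene dict_keys(['image', 'range_z', 'fx', 'fy', 'cx', 'cy', 'view']) 489.788178175721 313.08310893669403 244.86623676969012 [[0.709, 0.705, 0.016, -0.316], [-0.517, 0.504, 0.692, 0.17], [0.48, -0.499, 0.722, -1.495], [0.0, 0.0, 0.0, 1.0]]
top dict_keys(['image', 'range_z', 'fx', 'fy', 'cx', 'cy', 'view']) 452.0458313705647 315.1727598493791 234.07373246991872 [[0.008, -1.0, 0.012, -0.077], [0.999, 0.008, 0.053, -0.504], [-0.053, 0.011, 0.999, -1.139], [0.0, 0.0, 0.0, 1.0]]
```

View pics/scene0.png

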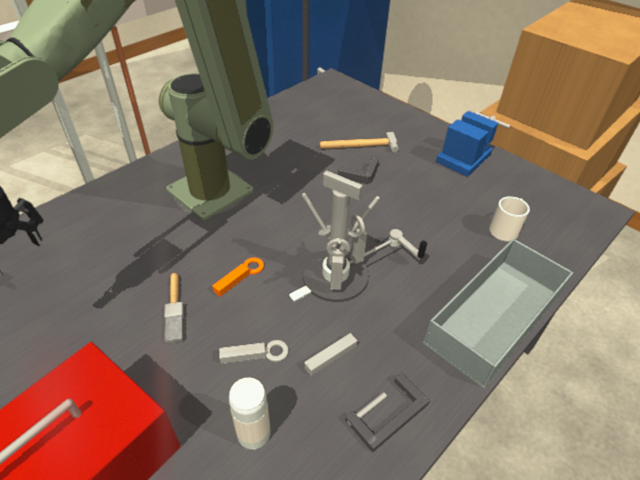

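View pics/top0.png

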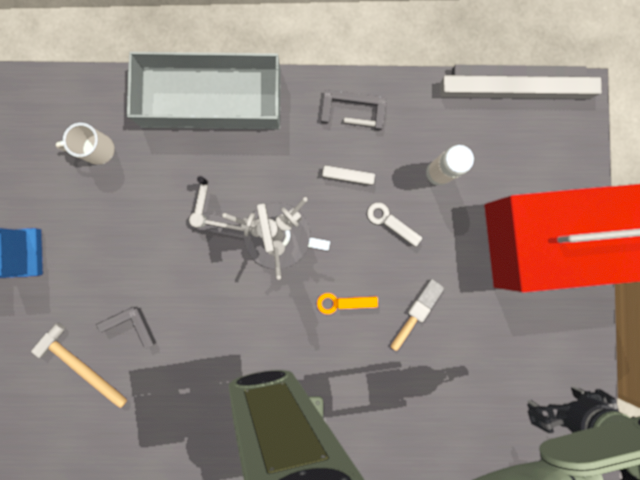

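The scene view shows the empty rod at (307,200) leaning towards the robot, with the wired lugs at (338,260) and (358,230). The top view has the pointer tab at (319,244), T-bar at (265,228), cam pivot at (198,220), knob at (202,181), and loose lug with its eye at (378,213) and tail at (415,240). The offcut is at (348,176) and the spray can at (455,162).

```bash
cat >> h.py <<'E'
def rectfit(xy):
    (c,wh,a)=cv2.minAreaRect((xy*1000).astype(np.float32)); return np.array(c)/1000,np.array(wh),a
E
python3 - <<'E'
from h import *
C={n:dict(np.load(n+'0.npz')) for n in('scene','top')}
W={n:cloud(C[n]) for n in C}
w=W['top']
def box(w,u0,u1,v0,v1,z0,z1):
    p=w[v0:v1,u0:u1].reshape(-1,3); p=p[np.isfinite(p[:,2])]; return p[(p[:,2]>z0)&(p[:,2]<z1)]
print('table z',np.nanmedian(w[320:340,440:480,2]),'scene',np.nanmedian(W['scene'][320:340,100:140,2]))
for nm,b in dict(tbar=(245,290,190,260,.305,.33),tab=(300,340,230,260,.004,.02),lug=(360,430,195,250,.004,.04),lugtube=(360,430,195,250,.018,.04),offcut=(315,385,160,190,.015,.05),spray=(420,480,140,190,.15,.2),knob=(190,215,170,200,.075,.11),lever=(185,215,170,230,.03,.055),disc=(250,330,200,280,.006,.016),branches=(220,330,180,300,.19,.245),pivot=(185,212,207,232,.03,.08)).items():
    p=box(w,*b); 
    if len(p)>4: print(nm,len(p),np.round(p.mean(0),3),[np.round(x,3) for x in rectfit(p[:,:2])],np.round(np.percentile(p[:,2],[5,50,95]),3))
s=W['scene'].reshape(-1,3); s=s[np.isfinite(s[:,2])]
for z0,z1 in((.305,.33),(.215,.24)):
    q=s[(s[:,2]>z0)&(s[:,2]<z1)&(abs(s[:,0]-.52)<.15)&(abs(s[:,1]-.03)<.15)]
    n,l=0,0
    print('scene',z0,len(q),np.round(q.mean(0),3), [np.round(x,3) for x in rectfit(q[:,:2])]); print(np.round(q[::max(1,len(q)//12)],3).tolist())
for n,b in(('lug',(215,292,335,365,.004,.04)),('lugtube',(215,262,335,365,.018,.04)),('tab',(285,312,280,302,.004,.02)),('knob',(412,430,235,262,.04,.1))):
    p=box(W['scene'],*b); print('scene',n,len(p),np.round(p.mean(0),3),[np.round(x,3) for x in rectfit(p[:,:2])])
E
```

```text
table z 0.0006862995992671372 scene 0.0002971590183195594
tbar 375 [0.499 0.024 0.318] [array([0.5  , 0.025]), array([90.125, 14.113]), np.float64(11.905)] [0.314 0.318 0.321]
tab 491 [ 0.482 -0.066  0.011] [array([ 0.478, -0.083]), array([74.035, 97.54 ]), np.float64(0.452)] [0.005 0.011 0.016]
lug 979 [ 0.533 -0.274  0.016] [array([ 0.538, -0.277]), array([139.913, 179.066]), np.float64(0.306)] [0.004 0.011 0.029]
lugtube 423 [ 0.515 -0.294  0.027] [array([ 0.516, -0.295]), array([100.624,  27.214]), np.float64(53.935)] [0.023 0.027 0.03 ]
offcut 554 [ 0.654 -0.156  0.027] [array([ 0.655, -0.156]), array([129.569,  27.103]), np.float64(80.83)] [0.021 0.027 0.031]
spray 706 [ 0.665 -0.388  0.169] [array([ 0.666, -0.39 ]), array([62.83 , 62.123]), np.float64(77.222)] [0.156 0.17  0.174]
knob 57 [0.629 0.203 0.089] [array([0.629, 0.203]), array([15.89 , 16.715]), np.float64(64.661)] [0.077 0.091 0.094]
lever 381 [0.565 0.214 0.045] [array([0.577, 0.216]), array([112.316,  55.377]), np.float64(8.134)] [0.038 0.046 0.05 ]
disc 1801 [0.486 0.003 0.012] [array([ 0.491, -0.008]), array([20
[... 840 characters left out ...]
0.117, 0.232], [0.539, 0.116, 0.229], [0.538, 0.115, 0.223], [0.535, 0.105, 0.215], [0.511, 0.007, 0.24], [0.521, 0.019, 0.235], [0.523, 0.023, 0.231], [0.498, 0.006, 0.22], [0.508, 0.007, 0.223], [0.516, 0.012, 0.222], [0.513, 0.009, 0.216], [0.572, -0.05, 0.227]]
scene lug 1000 [ 0.535 -0.281  0.018] [array([ 0.525, -0.273]), array([171.039,  74.481]), np.float64(44.475)]
scene lugtube 500 [ 0.519 -0.301  0.026] [array([ 0.517, -0.299]), array([91.516, 29.076]), np.float64(53.113)]
scene tab 217 [ 0.483 -0.077  0.009] [array([ 0.476, -0.083]), array([67.495, 58.556]), np.float64(50.031)]
scene knob 168 [0.629 0.2   0.064] [array([0.62 , 0.205]), array([20.7  , 49.057]), np.float64(71.993)]
```

```bash
cat >> h.py <<'E'
def yaw_of(s):
    w,x,y,z=s['ee_rot']; return np.arctan2(2*(x*y+w*z),1-2*(y*y+z*z))
def go(p,yaw=None,s=None):
    s=s or read_state(); y0=yaw_of(s); d=np.array(p)-s['position']; 
    X=np.array([np.cos(y0),np.sin(y0),0]);Y=np.array([np.sin(y0),-np.cos(y0),0])
    print('pos',np.round(s['position'],4),'yaw',round(np.degrees(y0),2),'-> x %.4f y %.4f z %.4f spin %.4f'%(d@X,d@Y,-d[2],0 if yaw is None else -((np.radians(yaw)-y0+np.pi)%(2*np.pi)-np.pi)))
E
python3 - <<'E'
from h import *
A=np.array([.502,.024])
for n,b in(('top',(300,340,230,262)),('scene',(280,315,280,305))):
    c=dict(np.load(n+'0.npz')); w=cloud(c); im=c['image'][b[2]:b[3],b[0]:b[1]].astype(int); m=(im.min(2)>190)
    p=w[b[2]:b[3],b[0]:b[1]][m]; p=p[np.isfinite(p[:,2])&(p[:,2]<.03)]; r=rectfit(p[:,:2]); d=p[:,:2].mean(0)-A
    print(n,len(p),p.mean(0).round(4),r,np.degrees(np.arctan2(d[1],d[0])))
c=dict(np.load('top0.npz')); w=cloud(c)
p=w[195:250,360:430].reshape(-1,3); im=c['image'][195:250,360:430].reshape(-1,3).astype(int)
p=p[im.min(1)>130]; p=p[p[:,2]<.035]; print('lug whole',rectfit(p[:,:2]))
e=p[(p[:,2]<.014)]; e=e[e[:,1]>-.26]; print('eye',cv2.minEnclosingCircle((e[:,:2]*1000).astype(np.float32)))
p=w[207:232,185:212].reshape(-1,3);p=p[(p[:,2]>.046)&(p[:,2]<.08)];print('pivot hi',len(p),p.mean(0))
print(C:=None)
go([.502,.024,.36],12)
E
```

```text
top 199 [ 0.4811 -0.0823  0.0086] (array([ 0.48136694, -0.08230113]), array([53.30084991, 24.73101234]), 79.99087524414062) -101.10947869788097
scene 148 [ 0.4837 -0.0868  0.0078] (array([ 0.48198929, -0.08484972]), array([50.90564728, 30.53926086]), 75.99272918701172) -99.36715338570342
lug whole (array([ 0.53907178, -0.27837411]), array([140.81199646, 181.32600403]), 0.4714278280735016)
eye ((538.3543090820312, -223.36241149902344), 78.07977294921875)
pivot hi 108 [0.54172902 0.21989982 0.04771383]
None
pos [ 0.1664 -0.5497  0.2302] yaw 16.83 -> x 0.4873 y -0.4519 z -0.1298 spin 0.0844
```

>>> step_arm(moves=[{"z": -0.045},{"z": -0.045},{"z": -0.04},{"x": 0.041,"y": -0.0377},{"x": 0.041,"y": -0.0377},{"x": 0.041,"y": -0.0377},{"x": 0.041,"y": -0.0377},{"x": 0.041,"y": -0.0377},{"x": 0.041,"y": -0.0377},{"x": 0.041,"y": -0.0377},{"x": 0.041,"y": -0.0377},{"x": 0.041,"y": -0.0377}], hand=0.6)

```text
validation failed for argument at $.mo...
```

>>> step_arm(moves=[{"x": 0.041,"y": -0.0377},{"x": 0.041,"y": -0.0377},{"x": 0.037,"y": -0.036},{"spin": 0.084},{},{}])

```text
validation failed for argument at $.mo...
```

```bash
python3 -c "
from h import *
go([.502,.024,.291],12)"
```

```text
pos [ 0.1664 -0.5497  0.2302] yaw 16.83 -> x 0.4873 y -0.4519 z -0.0608 spin 0.0844
```

>>> step_arm(moves=[{"x": 0,"y": 0,"z": -0.045,"spin": 0},{"x": 0,"y": 0,"z": -0.045,"spin": 0},{"x": 0,"y": 0,"z": -0.04,"spin": 0},{"x": 0.041,"y": -0.0377,"z": 0,"spin": 0},{"x": 0.041,"y": -0.0377,"z": 0,"spin": 0},{"x": 0.041,"y": -0.0377,"z": 0,"spin": 0},{"x": 0.041,"y": -0.0377,"z": 0,"spin": 0},{"x": 0.041,"y": -0.0377,"z": 0,"spin": 0},{"x": 0.041,"y": -0.0377,"z": 0,"spin": 0},{"x": 0.041,"y": -0.0377,"z": 0,"spin": 0},{"x": 0.041,"y": -0.0377,"z": 0,"spin": 0},{"x": 0.041,"y": -0.0377,"z": 0,"spin": 0}], hand=0.6)

```text
time_s: 1.6
position: [0.4218, -0.117, 0.361]
ee_rot: [0.0, 0.989, 0.146, -0.0]
ft_force: [1.2, 0.0, -0.7]
finger_gap: 0.0511
grasp_force: 0.0
```

>>> step_arm(moves=[{"x": 0.041,"y": -0.0377,"z": 0,"spin": 0.084},{"x": 0.041,"y": -0.0377,"z": 0,"spin": 0},{"x": 0.036,"y": -0.036,"z": 0,"spin": 0},{"x": 0,"y": 0,"z": 0,"spin": 0},{"x": 0,"y": 0,"z": 0,"spin": 0}])

```text
time_s: 2.22
position: [0.5092, 0.0171, 0.3607]
ee_rot: [0.0, 0.994, 0.105, -0.001]
ft_force: [-0.0, -0.0, 0.3]
finger_gap: 0.0513
grasp_force: 0.0
```

```bash
python3 -c "
from h import *
go([.502,.024,.291],12)"
```

```text
pos [0.5092 0.0171 0.3607] yaw 12.04 -> x -0.0056 y -0.0082 z 0.0697 spin 0.0008
```

>>> step_arm(moves=[{"x": -0.0056,"y": -0.0082,"z": 0,"spin": 0},{"x": 0,"y": 0,"z": 0.035,"spin": 0},{"x": 0,"y": 0,"z": 0.034,"spin": 0},{"x": 0,"y": 0,"z": 0,"spin": 0},{"x": 0,"y": 0,"z": 0,"spin": 0}])

```text
time_s: 2.85
position: [0.5029, 0.0236, 0.2939]
ee_rot: [0.0, 0.995, 0.104, 0.001]
ft_force: [0.2, -0.0, -0.0]
finger_gap: 0.0515
grasp_force: 0.0
```

>>> step_arm(moves=[{"x": 0,"y": 0,"z": 0,"spin": 0},{"x": 0,"y": 0,"z": 0,"spin": 0},{"x": 0,"y": 0,"z": 0,"spin": 0},{"x": 0,"y": 0,"z": 0,"spin": 0},{"x": 0,"y": 0,"z": 0,"spin": 0}], hand=0, squeeze=40)

```text
time_s: 3.48
position: [0.5032, 0.0241, 0.2938]
ee_rot: [0.0, 0.995, 0.105, 0.001]
ft_force: [-0.8, 0.2, 6.1]
finger_gap: 0.0134
grasp_force: 42.6
```

```bash
python3 -c "
from h import *
go([.502,.024,.291],79.7)"
```

```text
pos [0.5032 0.0241 0.2938] yaw 12.01 -> x -0.0012 y -0.0001 z 0.0028 spin -1.1814
```

>>> step_arm(moves=[{"x": 0,"y": 0,"z": 0,"spin": -0.148},{"x": 0,"y": 0,"z": 0,"spin": -0.148},{"x": 0,"y": 0,"z": 0,"spin": -0.148},{"x": 0,"y": 0,"z": 0,"spin": -0.148},{"x": 0,"y": 0,"z": 0,"spin": -0.148},{"x": 0,"y": 0,"z": 0,"spin": -0.148},{"x": 0,"y": 0,"z": 0,"spin": -0.148},{"x": 0,"y": 0,"z": 0,"spin": -0.145},{"x": 0,"y": 0,"z": 0,"spin": 0},{"x": 0,"y": 0,"z": 0,"spin": 0}])

```text
time_s: 4.72
position: [0.5013, 0.026, 0.2938]
ee_rot: [-0.002, 0.767, 0.641, 0.0]
ft_force: [-6.3, 4.7, 9.2]
finger_gap: 0.0135
grasp_force: 43.1
```

```bash
python3 - <<'E'
from h import *
go([.502,.024,.291],79.7); print(read_state()['ft_force'],read_state()['ft_torque'])
c=capture('scene'); s=cloud(c).reshape(-1,3)
q=s[(abs(s[:,2]-.223)<.01)&(np.hypot(s[:,0]-.503,s[:,1]-.024)>.085)&(np.hypot(s[:,0]-.503,s[:,1]-.024)<.12)]-[.503,.024,0]
a=np.degrees(np.arctan2(q[:,1],q[:,0]))%360
for lo,hi in((220,300),(350,361),(0,60),(110,170)):
    m=(a>lo)&(a<hi); print(lo,m.sum(),a[m].mean() if m.any() else 0)
save(c,'scene1.png'); c=capture('top'); save(c,'top1.png')
E
```

```text
pos [0.5013 0.026  0.2938] yaw 79.79 -> x -0.0018 y 0.0010 z 0.0028 spin 0.0015
[-6.33963668  4.70427615  9.2397194 ] [0.70977185 0.95529812 0.13966437]
220 34 261.68378427454775
350 0 0
0 37 17.845140569583883
110 0 0
```

>>> step_arm(moves=[{"x": 0,"y": 0,"z": 0,"spin": 0},{"x": 0,"y": 0,"z": 0,"spin": 0},{"x": 0,"y": 0,"z": 0,"spin": 0},{"x": 0,"y": 0,"z": -0.05,"spin": 0},{"x": 0,"y": 0,"z": -0.05,"spin": 0},{"x": -0.06,"y": 0,"z": 0,"spin": 0},{"x": -0.06,"y": 0,"z": 0,"spin": 0},{"x": -0.06,"y": 0,"z": 0,"spin": 0},{"x": -0.06,"y": 0,"z": 0,"spin": 0},{"x": -0.06,"y": 0,"z": 0,"spin": 0},{"x": 0,"y": 0,"z": 0,"spin": 0}], hand=1)

```text
time_s: 6.2
position: [0.4475, -0.2749, 0.3912]
ee_rot: [-0.001, 0.77, 0.638, -0.001]
ft_force: [-0.4, 0.7, 0.0]
finger_gap: 0.0848
grasp_force: 0.0
```

```bash
cat >> h.py <<'E'
def tree(A=(.5025,.0245)):
    A=np.array(A); o={}
    for n in('top','scene'):
        c=capture(n); s=cloud(c); im=c['image'].astype(int); o[n]=c
        f=s.reshape(-1,3); r=np.hypot(f[:,0]-A[0],f[:,1]-A[1])
        t=f[(f[:,2]>.305)&(f[:,2]<.33)&(r<.06)]; rt=rectfit(t[:,:2]); print(n,'tbar',rt)
        for lo,hi in((.075,.085),(.085,.095),(.095,.11)):
            q=f[(f[:,2]>.19)&(f[:,2]<.24)&(r>lo)&(r<hi)]; a=np.degrees(np.arctan2(q[:,1]-A[1],q[:,0]-A[0]))%360
            m=(a>220)&(a<300); print('  rod',lo,m.sum(),q[m].mean(0).round(4),a[m].mean().round(1))
        q=f[(im.reshape(-1,3).min(1)>170)&(f[:,2]<.02)&(r>.088)&(r<.135)]; a=np.degrees(np.arctan2(q[:,1]-A[1],q[:,0]-A[0]))%360
        q=q[(a>230)&(a<290)]; print('  tab',len(q),q.mean(0).round(4),rectfit(q[:,:2]))
    return o
E
python3 - <<'E'
from h import *
o=tree(); save(o['scene'],'scene2.png'); save(o['top'],'top2.png')
cv2.imwrite('pics/c2.png',np.hstack([cv2.resize(o['top']['image'][180:300,180:340,::-1],(400,300)),cv2.resize(o['scene']['image'][160:310,270:470,::-1],(400,300))]))
c=o['top']; w=cloud(c); p=w[195:255,355:435].reshape(-1,3); im=c['image'][195:255,355:435].reshape(-1,3).astype(int)
p=p[(im.min(1)>120)&(p[:,2]<.035)]; e=p[(p[:,1]>-.255)]
m=(abs(p[:,0]-.53)<.1)
print('eye',cv2.minEnclosingCircle((e[:,:2]*1000).astype(np.float32)))
go([.5,-.316,.003],54)
E
```

```text
top tbar (array([0.49985315, 0.02473706]), array([89.90596008, 14.03194046]), 79.95011138916016)
  rod 0.075 22 [ 0.4856 -0.0535  0.2103] 257.7
  rod 0.085 23 [ 0.4838 -0.0638  0.224 ] 258.0
  rod 0.095 17 [ 0.4826 -0.0722  0.2308] 258.4
  tab 169 [ 0.4789 -0.0866  0.0079] (array([ 0.48128287, -0.08474818]), array([46.5977211 , 29.42633629]), 76.59854125976562)
scene tbar (array([0.50367902, 0.02244069]), array([90.74939728, 18.22533607]), 78.72081756591797)
  rod 0.075 19 [ 0.493  -0.0549  0.203 ] 263.2
  rod 0.085 21 [ 0.4907 -0.065   0.2165] 262.5
  rod 0.095 20 [ 0.4875 -0.0737  0.227 ] 261.3
  tab 148 [ 0.4834 -0.0857  0.0077] (array([ 0.48075955, -0.08482304]), array([46.35343552, 30.03060913]), 79.79841613769531)
eye ((531.859375, -214.3981475830078), 86.17774200439453)
pos [ 0.4486 -0.2713  0.3918] yaw 79.59 -> x -0.0346 y 0.0586 z 0.3888 spin 0.4466
```

View pics/c2.png

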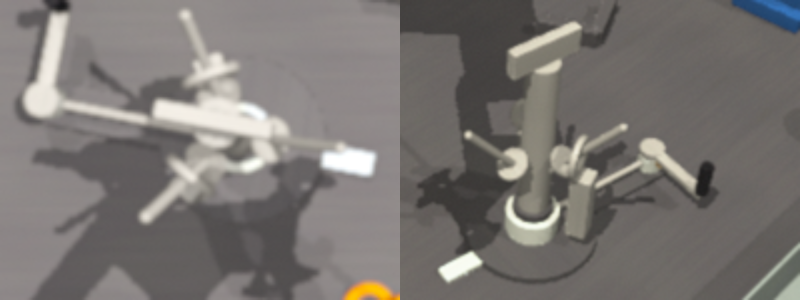

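The crop shows the empty rod's tip right above the white tab and the bar in line with it, and both cameras agree to within about 1°. Next is the lug.

>>> step_arm(moves=[{"x": -0.018,"y": 0.03,"z": 0.04,"spin": 0.15},{"x": -0.017,"y": 0.03,"z": 0.04,"spin": 0.15},{"x": 0,"y": 0,"z": 0.055,"spin": 0.15},{"x": 0,"y": 0,"z": 0.055,"spin": 0},{"x": 0,"y": 0,"z": 0.055,"spin": 0},{"x": 0,"y": 0,"z": 0.05,"spin": 0},{"x": 0,"y": 0,"z": 0.03,"spin": 0},{"x": 0,"y": 0,"z": 0,"spin": 0},{"x": 0,"y": 0,"z": 0,"spin": 0}])

```text
time_s: 7.42
position: [0.4996, -0.3197, 0.069]
ee_rot: [0.001, 0.891, 0.454, 0.001]
ft_force: [-0.0, 0.7, 0.9]
finger_gap: 0.0853
grasp_force: 0.0
```

```bash
python3 - <<'E'
from h import *
go([.502,-.316,.003],53.7)
E
```

```text
pos [ 0.4996 -0.3197  0.069 ] yaw 53.99 -> x 0.0044 y -0.0002 z 0.0660 spin 0.0051
```

>>> step_arm(moves=[{"x": 0.0044,"y": 0,"z": 0.03,"spin": 0.005},{"x": 0,"y": 0,"z": 0.025,"spin": 0},{"x": 0,"y": 0,"z": 0.01,"spin": 0},{"x": 0,"y": 0,"z": 0,"spin": 0},{"x": 0,"y": 0,"z": 0,"spin": 0}])

```text
time_s: 8.05
position: [0.5018, -0.3173, 0.0041]
ee_rot: [0.002, 0.893, 0.451, 0.001]
ft_force: [-0.4, 0.1, 0.6]
finger_gap: 0.0853
grasp_force: 0.0
```

>>> step_arm(moves=[{"x": 0,"y": 0,"z": 0,"spin": 0},{"x": 0,"y": 0,"z": 0,"spin": 0},{"x": 0,"y": 0,"z": 0,"spin": 0},{"x": 0,"y": 0,"z": 0,"spin": 0},{"x": 0,"y": 0,"z": 0,"spin": 0},{"x": 0,"y": 0,"z": 0,"spin": 0}], hand=0, squeeze=90)

```text
time_s: 8.8
position: [0.5011, -0.3167, 0.0028]
ee_rot: [0.001, 0.893, 0.451, 0.0]
ft_force: [0.4, -0.3, 3.7]
finger_gap: 0.0243
grasp_force: 91.4
```

```bash
python3 - <<'E'
from h import *
go([.502,-.316,.003],53.7)
E
```

```text
pos [ 0.5011 -0.3167  0.0028] yaw 53.62 -> x 0.0011 y 0.0003 z -0.0002 spin -0.0015
```

>>> step_arm(moves=[{"x": 0,"y": 0,"z": -0.04,"spin": 0},{"x": 0,"y": 0,"z": -0.05,"spin": 0},{"x": 0,"y": 0,"z": -0.05,"spin": 0},{"x": 0,"y": 0,"z": -0.05,"spin": -0.15},{"x": 0,"y": 0,"z": -0.05,"spin": -0.15},{"x": 0,"y": 0,"z": -0.04,"spin": -0.153},{"x": 0,"y": 0,"z": 0,"spin": 0},{"x": 0,"y": 0,"z": 0,"spin": 0}])

```text
time_s: 9.8
position: [0.4995, -0.3154, 0.2797]
ee_rot: [-0.002, 0.769, 0.639, -0.0]
ft_force: [0.7, 0.1, -2.3]
finger_gap: 0.0245
grasp_force: 90.7
```

```bash
cat >> h.py <<'E'
def eye(tag=None):
    s=read_state(); P=s['position']; y=yaw_of(s); X=np.array([np.cos(y),np.sin(y)]);Y=np.array([np.sin(y),-np.cos(y)])
    for n in('top','scene'):
        c=capture(n); f=cloud(c).reshape(-1,3)-P; l=np.c_[f[:,:2]@X,f[:,:2]@Y,f[:,2]]
        q=l[(l[:,0]>.055)&(l[:,0]<.14)&(abs(l[:,1])<.04)&(abs(l[:,2])<.045)]
        r=q[(q[:,0]>.078)&(q[:,2]<.016)]
        A=np.c_[r[:,0],r[:,1],np.ones(len(r))]; pl=np.linalg.lstsq(A,r[:,2],rcond=None)[0]
        print(n,len(r),'tip',np.percentile(r[:,0],99).round(4),'ymin/max',np.percentile(r[:,1],[1,99]).round(4),'z',np.median(r[:,2]).round(4),'plane',pl.round(3), [x if isinstance(x,float) else np.round(x,4) for x in rectfit(r[:,:2])])
        if tag: save(c,tag+n+'.png')
E
python3 -c "
from h import *
eye('lift'); go([.5,-.3,.3],79.6)
t=cv2.imread('pics/lifttop.png')[150:300,200:440];s=cv2.imread('pics/liftscene.png')[150:390,170:400]
cv2.imwrite('pics/c3.png',np.hstack([cv2.resize(t,(440,275)),cv2.resize(s,(264,275))]))"
```

```text
top 402 tip 0.1277 ymin/max [-0.026   0.0241] z 0.0059 plane [0.004 0.002 0.006] [array([ 0.1031, -0.0009]), array([51.2801, 51.0388]), 79.44331359863281]
scene 358 tip 0.1262 ymin/max [-0.0233  0.0294] z 0.0043 plane [ 0.002 -0.012  0.004] [array([0.1039, 0.0032]), array([47.7941, 55.6019]), 8.622275352478027]
pos [ 0.4992 -0.3152  0.2788] yaw 79.52 -> x 0.0151 y -0.0020 z -0.0212 spin -0.0014
```

View pics/c3.png

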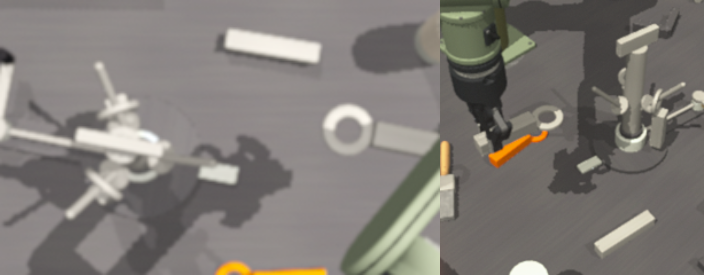

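The crop shows the lug held flat at eye (348,130), no tilt, and the tree still on its pointer. I'll place the eye over the tip.

```bash
python3 -c "
from h import *
go([.4607,-.2007,.265],79.6)"
```

```text
pos [ 0.4992 -0.3152  0.2788] yaw 79.52 -> x 0.1056 y -0.0587 z 0.0138 spin -0.0014
```

>>> step_arm(moves=[{"x": 0.025,"y": -0.02,"z": 0,"spin": 0},{"x": 0.025,"y": -0.02,"z": 0,"spin": 0},{"x": 0.025,"y": -0.0187,"z": 0,"spin": 0},{"x": 0.02,"y": 0,"z": 0,"spin": 0},{"x": 0.0106,"y": 0,"z": 0,"spin": 0},{"x": 0,"y": 0,"z": 0.014,"spin": 0},{"x": 0,"y": 0,"z": 0,"spin": 0},{"x": 0,"y": 0,"z": 0,"spin": 0}])

```text
time_s: 10.9
position: [0.4619, -0.2024, 0.2677]
ee_rot: [-0.0, 0.769, 0.64, -0.0]
ft_force: [0.3, -0.2, -2.1]
finger_gap: 0.0244
grasp_force: 90.5
```

```bash
python3 - <<'E'
from h import *
s=read_state(); go([.4607,-.2007,.265],79.6)
u=np.array([np.cos(np.radians(79.6)),np.sin(np.radians(79.6))]); v=np.array([u[1],-u[0]]); P=s['position']
crops=[]
for n,b in(('top',(270,370,190,290)),('scene',(250,350,170,270))):
    c=capture(n); f=cloud(c).reshape(-1,3); d=f-P; l=np.c_[d[:,:2]@u,d[:,:2]@v,d[:,2]]
    r=l[(l[:,0]>.078)&(l[:,0]<.14)&(abs(l[:,1])<.035)&(l[:,2]<.016)&(l[:,2]>-.012)]
    t=l[(f[:,2]>.2)&(f[:,2]<.24)&(l[:,0]>.08)&(l[:,0]<.16)&(abs(l[:,1])<.03)]
    print(n,'ring tip',np.percentile(r[:,0],99),'y',np.percentile(r[:,1],[1,99]),'z',np.median(r[:,2]))
    for lo,hi in((.2,.21),(.21,.22),(.22,.23),(.23,.24)):
        q=t[(t[:,2]+P[2]>lo)&(t[:,2]+P[2]<hi)]
        if len(q): print('   rod',lo,len(q),q.mean(0).round(4))
    crops.append(cv2.resize(c['image'][b[2]:b[3],b[0]:b[1],::-1],(400,400),interpolation=2))
cv2.imwrite('pics/c4.png',np.hstack(crops))
E
```

```text
pos [ 0.4619 -0.2024  0.2677] yaw 79.53 -> x 0.0014 y -0.0015 z 0.0027 spin -0.0013
top ring tip 0.1264342622154771 y [-0.02580902  0.02481767] z 0.006081556319594783
   rod 0.2 16 [ 0.1553 -0.0029 -0.0633]
   rod 0.21 21 [ 0.1471 -0.0035 -0.0527]
   rod 0.22 21 [ 0.1369 -0.0034 -0.0412]
   rod 0.23 12 [ 0.1327 -0.0033 -0.0359]
scene ring tip 0.12582707232245588 y [-0.02254425  0.02989897] z 0.004836598784399682
   rod 0.2 16 [ 0.1496  0.0034 -0.0631]
   rod 0.21 16 [ 0.1412  0.0037 -0.0522]
   rod 0.22 19 [ 0.133   0.0019 -0.042 ]
   rod 0.23 5 [ 0.1305  0.0029 -0.0362]
```

View pics/c4.png

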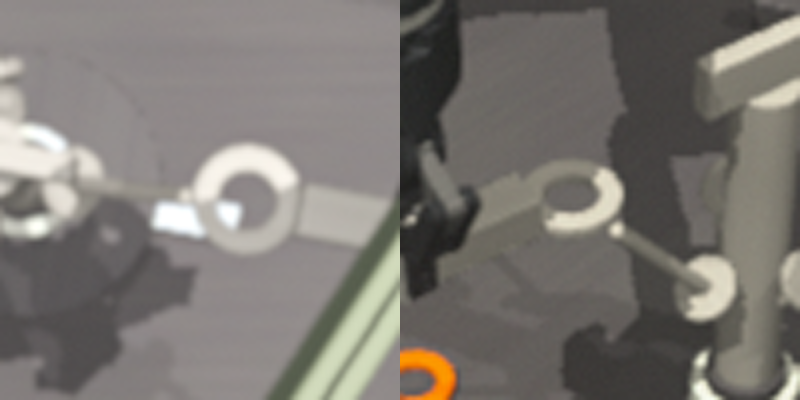

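The top crop puts the ring centre at (246,198) and the rod tip at (187,195). The scene crop puts the ring at (570,196) and the tip at (616,230). The ring is just outside and above the tip and aligned sideways to about 2 mm, so I'll follow the rod line.

>>> step_arm(moves=[{"x": -0.004,"y": -0.0015,"z": 0,"spin": 0},{"x": 0.0061,"y": 0,"z": 0.0078,"spin": 0},{"x": 0.0061,"y": 0,"z": 0.0078,"spin": 0},{"x": 0.0061,"y": 0,"z": 0.0078,"spin": 0},{"x": 0.0061,"y": 0,"z": 0.0078,"spin": 0},{"x": 0.0061,"y": 0,"z": 0.0078,"spin": 0},{"x": 0.0061,"y": 0,"z": 0.0078,"spin": 0},{"x": 0,"y": 0,"z": 0,"spin": 0},{"x": 0,"y": 0,"z": 0,"spin": 0}])

```text
time_s: 12.12
position: [0.4666, -0.1696, 0.2217]
ee_rot: [0.0, 0.768, 0.64, 0.0]
ft_force: [-0.1, -0.5, -2.7]
finger_gap: 0.0243
grasp_force: 90.5
```

```bash
python3 - <<'E'
from h import *
s=read_state(); go([.4607,-.2007,.265],79.6); P=s['position']
u=np.array([np.cos(np.radians(79.6)),np.sin(np.radians(79.6))])
r=(np.array([.502,.0245])-P[:2])@u-.1; print('ring r',r,'rod r',.015+(P[2]+.001-.12)*.7813,s['ft_force'])
crops=[]
for n,b in(('top',(240,340,190,290)),('scene',(250,350,170,270))):
    c=capture(n); crops.append(cv2.resize(c['image'][b[2]:b[3],b[0]:b[1],::-1],(400,400),interpolation=2))
cv2.imwrite('pics/c5.png',np.hstack(crops))
E
```

```text
pos [ 0.4666 -0.1696  0.2217] yaw 79.58 -> x -0.0316 y -0.0002 z -0.0433 spin -0.0004
ring r 0.09734825009648393 rod r 0.09524967211208736 [-0.06109687 -0.48264263 -2.68211513]
```

View pics/c5.png

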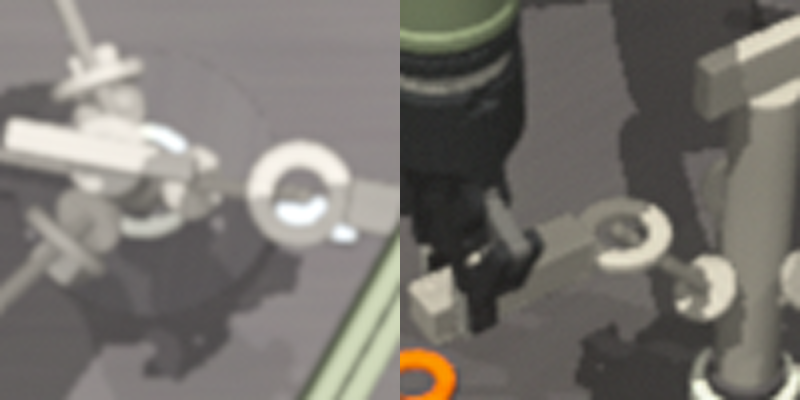

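Both crops show the rod tip inside the ring hole, at (300,190) in top and (630,232) in scene, and nothing is touching. I'll keep going down.

>>> step_arm(moves=[{"x": 0.0061,"y": 0,"z": 0.0078,"spin": 0},{"x": 0.0061,"y": 0,"z": 0.0078,"spin": 0},{"x": 0.0061,"y": 0,"z": 0.0078,"spin": 0},{"x": 0.0061,"y": 0,"z": 0.0078,"spin": 0},{"x": 0.0061,"y": 0,"z": 0.0078,"spin": 0},{"x": 0.0061,"y": 0,"z": 0.0078,"spin": 0},{"x": 0,"y": 0,"z": 0,"spin": 0},{"x": 0,"y": 0,"z": 0,"spin": 0}])

```text
time_s: 13.22
position: [0.4732, -0.1336, 0.1749]
ee_rot: [0.0, 0.768, 0.64, 0.0]
ft_force: [0.5, 1.2, -2.6]
finger_gap: 0.0244
grasp_force: 90.5
```

>>> step_arm(moves=[{"x": 0,"y": 0,"z": 0,"spin": 0},{"x": 0,"y": 0,"z": 0,"spin": 0},{"x": 0,"y": 0,"z": 0,"spin": 0},{"x": 0,"y": 0,"z": 0,"spin": 0},{"x": 0,"y": 0,"z": 0,"spin": 0},{"x": -0.02,"y": 0,"z": -0.03,"spin": 0},{"x": -0.02,"y": 0,"z": -0.03,"spin": 0},{"x": -0.03,"y": 0,"z": -0.05,"spin": 0},{"x": -0.03,"y": 0,"z": -0.05,"spin": 0},{"x": -0.03,"y": 0,"z": -0.04,"spin": 0},{"x": 0,"y": 0,"z": 0,"spin": 0}], hand=1)

```text
time_s: 14.6
position: [0.4505, -0.2642, 0.3791]
ee_rot: [0.004, 0.769, 0.639, 0.001]
ft_force: [0.2, 1.3, -0.4]
finger_gap: 0.0855
grasp_force: 0.0
```

```bash
python3 - <<'E'
from h import *
o=tree(); go([0.5,0,.3])
cv2.imwrite('pics/c6.png',np.hstack([cv2.resize(o['top']['image'][180:300,180:340,::-1],(400,300)),cv2.resize(o['scene']['image'][160:310,270:470,::-1],(400,300))]))
E
```

```text
top tbar (array([0.49983133, 0.02456099]), array([89.44042969, 14.09202385]), 79.71400451660156)
  rod 0.075 21 [ 0.4853 -0.0534  0.2106] 257.6
  rod 0.085 24 [ 0.4836 -0.0637  0.2231] 257.9
  rod 0.095 16 [ 0.4823 -0.0722  0.2313] 258.2
  tab 108 [ 0.4766 -0.0914  0.0075] (array([ 0.48110178, -0.08450839]), array([47.33177948, 27.39766502]), 80.24232482910156)
scene tbar (array([0.50341162, 0.0224383 ]), array([90.50007629, 18.7479763 ]), 79.7974853515625)
  rod 0.075 19 [ 0.4925 -0.0552  0.2043] 262.8
  rod 0.085 19 [ 0.4907 -0.0649  0.2159] 262.5
  rod 0.095 22 [ 0.4876 -0.0739  0.2277] 261.4
  tab 117 [ 0.483  -0.09    0.0075] (array([ 0.47975653, -0.08873775]), array([38.58303833, 30.23038101]), 78.34736633300781)
pos [ 0.4493 -0.2613  0.3743] yaw 79.54 -> x 0.2661 y 0.0024 z 0.0743 spin 0.0000
```

View pics/c6.png

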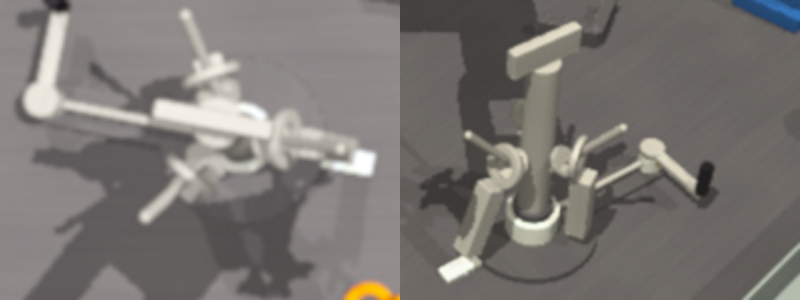

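The lug hangs on the rod down at the collar (505,165 in the crop) and the tree is still on the pointer. It leans slightly, so I'll check it again later. For the cam I'll straddle the knob with the fingers loosely open and carry it round the arc.

```bash
python3 - <<'E'
from h import *
go([.630,.203,.374],-10.4)
E
```

```text
pos [ 0.4493 -0.2613  0.3743] yaw 79.54 -> x 0.4894 y 0.0933 z 0.0003 spin 1.5697
```

>>> step_arm(moves=[{"x": 0.0544,"y": 0.0104,"z": 0,"spin": 0},{"x": 0.0544,"y": 0.0104,"z": 0,"spin": 0},{"x": 0.0544,"y": 0.0104,"z": 0,"spin": 0},{"x": 0.0544,"y": 0.0104,"z": 0,"spin": 0},{"x": 0.0544,"y": 0.0104,"z": 0,"spin": 0},{"x": 0.0544,"y": 0.0104,"z": 0,"spin": 0},{"x": 0.0544,"y": 0.0104,"z": 0,"spin": 0},{"x": 0.0544,"y": 0.0104,"z": 0,"spin": 0},{"x": 0.0544,"y": 0.0104,"z": 0,"spin": 0},{"x": 0,"y": 0,"z": 0,"spin": 0.157},{"x": 0,"y": 0,"z": 0,"spin": 0.157},{"x": 0,"y": 0,"z": 0,"spin": 0.157}], hand=0.5)

```text
time_s: 16.2
position: [0.6286, 0.2046, 0.3715]
ee_rot: [-0.001, 0.897, 0.442, -0.003]
ft_force: [-0.7, -0.9, 0.1]
finger_gap: 0.0424
grasp_force: 0.0
```

>>> step_arm(moves=[{"x": 0,"y": 0,"z": 0,"spin": 0.157},{"x": 0,"y": 0,"z": 0,"spin": 0.157},{"x": 0,"y": 0,"z": 0,"spin": 0.157},{"x": 0,"y": 0,"z": 0,"spin": 0.157},{"x": 0,"y": 0,"z": 0,"spin": 0.157},{"x": 0,"y": 0,"z": 0,"spin": 0.157},{"x": 0,"y": 0,"z": 0,"spin": 0.157},{"x": 0,"y": 0,"z": 0,"spin": 0},{"x": 0,"y": 0,"z": 0,"spin": 0}])

```text
time_s: 17.32
position: [0.6294, 0.2037, 0.3732]
ee_rot: [0.0, 0.996, -0.089, -0.001]
ft_force: [0.0, -0.3, 0.3]
finger_gap: 0.0427
grasp_force: 0.0
```

```bash
python3 - <<'E'
from h import *
go([.630,.203,.16],-10.4)
o=tree(); f=cloud(o['scene']).reshape(-1,3); k=f[(abs(f[:,0]-.625)<.04)&(abs(f[:,1]-.2)<.04)&(f[:,2]>.05)&(f[:,2]<.1)]; print('knob',len(k),k.mean(0))
cv2.imwrite('pics/c7.png',np.hstack([cv2.resize(o['top']['image'][160:280,180:340,::-1],(400,300)),cv2.resize(o['scene']['image'][160:310,270:470,::-1],(400,300))]))
E
```

```text
pos [0.6294 0.2037 0.3732] yaw -10.21 -> x 0.0007 y 0.0006 z 0.2132 spin 0.0033
top tbar (array([0.49983228, 0.02447417]), array([89.41149902, 14.03829765]), 79.67202758789062)
  rod 0.075 21 [ 0.4853 -0.0534  0.2109] 257.6
  rod 0.085 24 [ 0.4836 -0.0637  0.2235] 257.9
  rod 0.095 16 [ 0.4823 -0.0722  0.2307] 258.2
  tab 107 [ 0.4765 -0.0912  0.0081] (array([ 0.48105615, -0.08452623]), array([47.34178162, 27.44124603]), 80.27536010742188)
scene tbar (array([0.50374356, 0.02247774]), array([90.81852722, 16.07336426]), 79.88166809082031)
  rod 0.075 18 [ 0.4924 -0.0549  0.2034] 262.8
  rod 0.085 22 [ 0.4901 -0.0646  0.216 ] 262.1
  rod 0.095 20 [ 0.4872 -0.074   0.2275] 261.2
  tab 127 [ 0.4832 -0.09    0.0077] (array([ 0.4795177 , -0.08661173]), array([44.61262894, 30.57088661]), 86.48067474365234)
knob 106 [0.63511749 0.1983368  0.07534922]
```

View pics/c7.png

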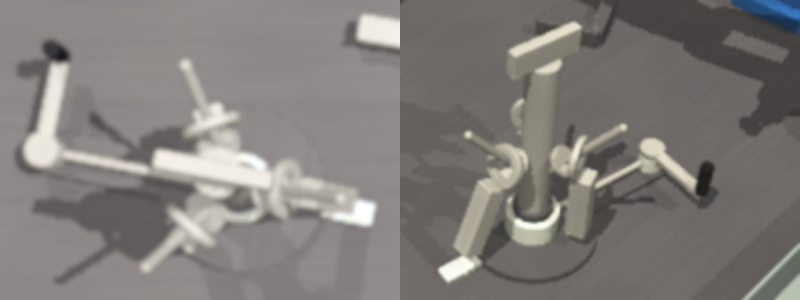

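The lug's lean is steady (same picture 2.7 s later) and the tree is on the pointer. The knob is at (57,50) in the top crop, so I'll descend over it.

>>> step_arm(moves=[{"x": 0.001,"y": 0,"z": 0.055,"spin": 0},{"x": 0,"y": 0,"z": 0.055,"spin": 0},{"x": 0,"y": 0,"z": 0.055,"spin": 0},{"x": 0,"y": 0,"z": 0.055,"spin": 0},{"x": 0,"y": 0,"z": 0.045,"spin": 0},{"x": 0,"y": 0,"z": 0.03,"spin": 0},{"x": 0,"y": 0,"z": 0.02,"spin": 0},{"x": 0,"y": 0,"z": 0.005,"spin": 0},{"x": 0,"y": 0,"z": 0,"spin": 0},{"x": 0,"y": 0,"z": 0,"spin": 0}])

```text
time_s: 18.68
position: [0.6326, 0.2034, 0.0567]
ee_rot: [-0.0, 0.996, -0.09, 0.002]
ft_force: [-0.8, 0.5, 0.6]
finger_gap: 0.0423
grasp_force: 0.0
```

>>> step_arm(moves=[{"x": -0.0005,"y": -0.0095,"z": 0,"spin": -0.1},{"x": -0.0005,"y": -0.0095,"z": 0,"spin": -0.1},{"x": -0.0005,"y": -0.0095,"z": 0,"spin": -0.1},{"x": -0.0005,"y": -0.0095,"z": 0,"spin": -0.1},{"x": -0.0005,"y": -0.0095,"z": 0,"spin": -0.1},{"x": -0.0005,"y": -0.0095,"z": 0,"spin": -0.1},{"x": -0.0005,"y": -0.0095,"z": 0,"spin": -0.1},{"x": -0.0005,"y": -0.0095,"z": 0,"spin": -0.1}])

```text
time_s: 19.68
position: [0.6164, 0.2752, 0.0565]
ee_rot: [0.001, 0.952, 0.306, 0.002]
ft_force: [0.9, -1.5, 0.5]
finger_gap: 0.0423
grasp_force: 0.7
```

>>> step_arm(moves=[{"x": -0.0005,"y": -0.0095,"z": 0,"spin": -0.1},{"x": -0.0005,"y": -0.0095,"z": 0,"spin": -0.1},{"x": -0.0005,"y": -0.0095,"z": 0,"spin": -0.1},{"x": -0.0005,"y": -0.0095,"z": 0,"spin": -0.1},{"x": -0.0005,"y": -0.0095,"z": 0,"spin": -0.1},{"x": -0.0005,"y": -0.0095,"z": 0,"spin": -0.1},{"x": -0.0005,"y": -0.0095,"z": 0,"spin": -0.1},{"x": -0.0005,"y": -0.0095,"z": 0,"spin": -0.1},{"x": 0,"y": 0,"z": 0,"spin": 0},{"x": 0,"y": 0,"z": 0,"spin": 0}])

```text
time_s: 20.92
position: [0.5526, 0.3143, 0.0557]
ee_rot: [0.0, 0.759, 0.651, 0.001]
ft_force: [1.0, -0.9, 0.5]
finger_gap: 0.0426
grasp_force: 0.0
```

```bash
python3 - <<'E'
from h import *
go([.538+.095*.18,.2212+.095*.984,.0567],79.6)
print(read_state()['ft_force'])
E
```

```text
pos [0.5526 0.3143 0.0557] yaw 81.21 -> x 0.0008 y 0.0024 z -0.0010 spin 0.0282
[ 0.99306411 -0.90128913  0.52041036]
```

Now lift straight up and check.

>>> step_arm(moves=[{"x": 0,"y": 0,"z": -0.02,"spin": 0},{"x": 0,"y": 0,"z": -0.04,"spin": 0},{"x": 0,"y": 0,"z": -0.06,"spin": 0},{"x": 0,"y": 0,"z": -0.06,"spin": 0},{"x": 0,"y": 0,"z": -0.06,"spin": 0},{"x": 0,"y": 0,"z": -0.06,"spin": 0},{"x": 0,"y": 0,"z": 0,"spin": 0},{"x": 0,"y": 0,"z": 0,"spin": 0},{"x": 0,"y": 0,"z": 0,"spin": 0}])

```text
time_s: 22.05
position: [0.5508, 0.3136, 0.3526]
ee_rot: [-0.001, 0.759, 0.651, -0.002]
ft_force: [-0.2, -0.1, -0.5]
finger_gap: 0.0427
grasp_force: 0.0
```

```bash
python3 - <<'E'
from h import *
o=tree(); 
f=cloud(o['scene']).reshape(-1,3); k=f[(abs(f[:,0]-.555)<.05)&(f[:,1]>.27)&(f[:,1]<.35)&(f[:,2]>.055)&(f[:,2]<.1)]; print('knob',len(k),k.mean(0))
cv2.imwrite('pics/c8.png',np.hstack([cv2.resize(o['top']['image'][160:280,140:340,::-1],(400,240)),cv2.resize(o['scene']['image'][160:310,240:490,::-1],(400,240))]))
E
```

```text
top tbar (array([0.49986627, 0.02446618]), array([89.49832916, 14.18284702]), 79.8528823852539)
  rod 0.075 21 [ 0.4853 -0.0534  0.2104] 257.6
  rod 0.085 24 [ 0.4836 -0.0637  0.2235] 257.9
  rod 0.095 16 [ 0.4823 -0.0722  0.2306] 258.2
  tab 108 [ 0.4766 -0.0914  0.0077] (array([ 0.48096271, -0.08441927]), array([47.17336655, 27.20506668]), 80.27313995361328)
scene tbar (array([0.503729 , 0.0217279]), array([90.37453461, 16.69423294]), 80.2092514038086)
  rod 0.075 20 [ 0.4926 -0.0547  0.203 ] 262.9
  rod 0.085 18 [ 0.491  -0.0645  0.2157] 262.7
  rod 0.095 24 [ 0.4882 -0.0738  0.2276] 261.7
  tab 120 [ 0.4829 -0.0903  0.0076] (array([ 0.48044873, -0.08785994]), array([40.10518646, 31.2278862 ]), 80.47247314453125)
knob 86 [0.55664967 0.30946177 0.07657393]
```

View pics/c8.png

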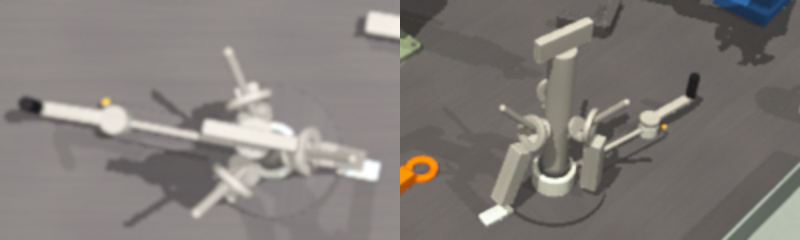

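The lever is at its clamped end, in line with the bar (knob at (30,104) in the top crop). The lug hangs at the collar and the tree is on the pointer.

```bash
python3 -c "
from workcell import hand_in
print(hand_in())"
```

```text
the job is handed in; nothing more can be done
None
```

The job is handed in at about 22 s, and no verdict came back: the tree is on the pointer to within about 1°, the lug hangs at the collar of the empty branch (leaning slightly outwards, but steady), the cam lever is at its clamped end, and the arm never went near the spray can or offcut.

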